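# Clamp a block of bamboo laths in a ratchet press

### The arm

A 6-joint arm with a two-finger parallel gripper is mounted at the origin on the work surface. World frame = base frame: x ahead of the robot, y to its left, z up, the work surface at z = 0. Lengths are in m, angles in rad, forces in N, time in s.
With the tool pointing down it reaches from about 0.35 to 0.85 m from the base axis. Payload 8.1 kg.
Tool frame: the origin (TCP) lies between the finger pads; the fingertips stand 22 mm ahead of it and the grasp point (between the pads) lies 3 mm ahead of it; z points along the fingers, y is the direction in which the jaws open and shut (so a half turn about z gives the same grasp; the last joint's range is limited). The gripper opens to 85 mm and grips with 20 to 120 N. Pads are 22 mm wide; open, the fingers measure 114 mm over their backs; the gripper's body (76 mm by 85 mm) begins 54 mm behind the grasp point. The pads swing forward as they close: fully open they stand 13 mm farther back than shut.
Start: joints at [1.109, 0.13, 1.488, -0, 1.523, -0.085], TCP at [0.221, 0.558, 0.253] pointing down, gripper open.
Joint ranges: [-2.96, 2.96], [-0.89, 2.26], [0.02, 2.5], [-1.34, 4.48], [0, 2.73], [-2.66, 2.66]. Speed limits (rad/s): [2.39, 2.39, 2.79, 3.14, 3.14, 3.14].

### API

Orientations are given as a 3x3 rotation matrix whose columns are the frame's x, y, z axes.
In Python, from station import state, read_camera, arm, models gives the robot as it stands.
- The arm moves only by the shell command python3 -m handwheel 'ROWS'. ROWS is JSON, a list of rows, each a list of 7 numbers: the turn, a rotation vector about the tool's x, y, z normalised to -1 to 1, where 1 is 6 degrees, then the shift along the tool's x, y, z normalised to -1 to 1, where 1 is 600 mm, then the closure, from 0 (fully open) to 1 (shut). In form: [[wx, wy, wz, dx, dy, dz, hand], ...]. A call has 1 to 12 rows; each row shifts and turns the commanded pose from where the row before left it, along the tool's axes as they then stand; what a row does not reach is not made up. A row lasts 1/8 s, in which the tool goes at most 62.5 mm and 10.7 degrees, less where a joint would pass 70% of its speed; a pose out of reach is approached as far as the arm can. A call with a number of a shift or a turn outside -1 to 1 is refused whole. A call with a gripper value outside its range is refused whole. The fingers move at their own pace and stop on an object; the grip force is fixed at half the most. Time passes only in rows, so rows that do not move let the fingers close. It gives the time, the measured TCP pose, the force and the opening at its end, in the units of the state.
- state(): the state, without advancing time (a new reading comes with each control period).
- read_camera(name): name is "scene" or "top" or "wrist"; returns a dict with "img" (480x640x3 uint8, red, green, blue), "z_map" (480x640 float32, m along the optical axis (not along the pixel's ray), 0 where there is no reading), "fovy" (degrees; the focal length in pixels is half the picture's height over the tangent of half this angle, whatever the lens; pixels are square), "cx", "cy" (the principal point, pixels), "world_to_cam" (4x4, takes a point from world to camera coordinates); the wrist camera has in their place "T_tool_cam" (4x4, takes a point from camera to tool coordinates, whose origin is the TCP and whose axes are the flange's). Camera axes: x right, y down, z forward; pixel columns grow to the right and rows downward; lengths in m; the calibration is good to about 2 mm. A picture is of the moment at which its call begins: read the wrist's pose just before it.
- arm.job_done(): hands the job in, once; it reports no verdict.
Trained networks look in a picture, given as the dict that the camera call returned (one of the last four; its "shot" number tells which), for a name from the list of things; names that differ only in an ending like _2 or _b are one class to them, and where a whole thing is asked for, a point or a joint stands for the part that bears it (a point fixed in the world has none). Each returns a list of dicts, best first, with "conf" (0 to 1); they miss things now and then, are a little off and sometimes report something else, mostly with a low value. They report only what shows in the picture. A call takes as long as a camera call. They do not tell look-alikes from the thing itself.
- models.masks_of(picture, query): "mask" (480x640 bool, what is visible of it) and "point" ([column, row] in pixels, amid what is visible of it).
The state is a dict: "clock": time; "qpos": joint angles; "dq": joint speeds; "joint_efforts": joint torques, N m; "tool_pos": TCP position; "orientation": TCP orientation; "contact_force": force on the tool from outside, world axes, zero at the start; "wrist_torque": the same for the moment, N m; "finger_gap": finger opening in m.
Only numpy, scipy, OpenCV 4.12 (cv2) and the standard library are available. Lean on these libraries where they do the work, as an engineer would, in place of code of your own. Each camera call takes 0.05 s, during which the arm holds its last target. There are 200 camera calls.

### The job

Set the block of bamboo laths upright on the bed of the ratchet press, square between the sprung jaw and the end stop, and let go of it. Then pump the press's lever, which moves the jaw only one tooth a full stroke, until the jaw has pushed the block against the stop and you feel the lever turn clearly heavier because the block is gripped; then let go, because two teeth more would crush the laths. Work the jaw by the lever only, never by pushing it, and leave the ribbon spools where they are.

Things in the scene. Friction and masses are not known exactly. Their poses are not given: they have to be found in the camera images.
- press: Grey ratchet press fixed to the table, bed 160 mm (x) by 360 mm (y). Origin: centre of its underside; +y is the way the jaw advances, z up, the lever points roughly to -x. In the order of +y: toothed rack, dark housing with the lever on top (y -104 to -28 mm, 62 mm high), jaw block, sprung pad, free bed, steel end stop. All are centred on x = 0.
- bed (a point): Point on the top of the press's bed (12 mm above the table), on its centre line, 92 mm along +y from the press's origin; axes as the press. The face of the end stop (100 mm long in x, top 50 mm above the table) is locked somewhere 36 to 52 mm farther along +y: different each time and not measured.
- jaw: Steel jaw block, 90 x 20 mm, top 40 mm above the table, with its toothed rack (12 mm pitch). Slides along the press's +y (about 5 N) and cannot go back once a pawl has dropped behind a tooth. Origin: at the block's front (+y) face, on the centre line, at table height; axes as the press.
- pad: Steel plate 100 mm (x) x 10 mm (y), 14 to 40 mm above the table, carried in front of the jaw block on two brass rods and springs of 2.0 N per mm (one tooth is 24 N of squeeze; travel 35 mm). Origin: mid-thickness, on the centre line, at table height, 40 mm ahead of the jaw's origin when not pressed; working face 5 mm farther along the press's +y. Axes as the press.
- lever (a joint): Ratchet lever on a vertical pin at x 32, y -66 mm of the press. 0 = rest, handle 0.35 rad short (-y side) of pointing to -x; grows to 0.70 (end of stroke) as the handle swings to +y. Must pass 0.65 to advance a tooth and return below 0.05 to catch the next; a spring returns it (2 N). A free stroke ends with about 4 N at the handle; each tooth of squeeze adds 4 N; 2.5 N extra is a grip.
- handle (a point): Top centre of the lever's upright black handle: round, 24 mm thick, from 85 to 140 mm above the table, 130 mm from the lever's pin.
- laths: Block of five upright bamboo laths held by two brass pins: 150 mm (x) by 44 mm (y) by 54 mm high, 0.2 to 0.3 kg. Origin: centre of its underside. In the press its length lies along the press's x. It may be gripped across the 44 mm above the jaws.
- spool_a: White ribbon spool, 72 mm across, 24 mm high, lying flat; origin at the centre of its underside. Leave it alone.
- spool_b: The same kind of spool, on top of the first. Leave it alone.
- spool_c: The same kind of spool, lying by itself on the near side of the press. Leave it alone.
Not all that is in view belongs to the job. Leave any pink look-alike of the laths alone.

How it is judged:
On the way, in this order (a step that is already met when the one before it is completed fails the run):
1. the block of laths stands on the bed, square between pad and stop, let go (z of laths in the frame of press between 0.008 and 0.016 m and x of laths in the frame of press between -0.03 and 0.03 m and y of laths in the frame of pad above 0.022 m and y of laths in the frame of press below 0.126 m and angle between the x axis of laths and the x axis of press, either way round below 0.2 rad and angle between laths's own z axis and vertical below 0.1 rad and contact force between the fingers and laths below 0.1 N), for 0.2 s.
2. the block is gripped by the jaw (contact force between pad and laths above 8 N), for 0.3 s.
At the end, for the whole second after the job is handed in: The block of laths stands on the bed (within 4 mm of its height, 30 mm of the middle of the jaws, 0.06 rad of square), at rest, squeezed by the sprung pad with more than 8 N; the lever is let go and back within 0.1 rad of its rest (contact force between pad and laths above 8 N and z of laths in the frame of press between 0.008 and 0.016 m and x of laths in the frame of press between -0.03 and 0.03 m and angle between the x axis of laths and the x axis of press, either way round below 0.06 rad and angle between laths's own z axis and vertical below 0.1 rad and linear speed of laths below 0.01 m/s and value of joint lever below 0.1 rad); the robot touches nothing.
It fails at once if the laths are crushed (squeezed with more than 70 N) (contact force between pad and laths above 70 N).
It fails at once if the jaw is pushed by the robot itself (more than 6 N) (contact force between any of the fingers, the arm and jaw above 6 N).
It fails at once if a ribbon spool is shifted by more than 30 mm (distance of any of spool_a, spool_b, spool_c from where it was at the start of the episode above 0.03 m).
It also fails if it takes over 72 s, if anything falls off the work surface, if the arm or the gripper's body presses on something with over 40 N, if the wrist force passes 120 N, or if a joint passes its speed limit or range.

## Working session

There is one attempt and no reset: what is moved stays moved. The work goes in short steps, Python scripts to look and compute and a shell command to move; the robot and the scene stay as the last step left them, time stands still between calls to the robot, and variables do not carry over. Pictures are saved under pics/ and viewed, about 8 in all and at most 12, crops included, and the job is handed in when it is done.

```bash
mkdir -p pics
cat > h.py <<'E'
import numpy as np, cv2
from station import state, read_camera, arm, models
def pts(p, mask=None):
    """world points HxWx3 (static cams) or tool->world for wrist"""
    f=240/np.tan(np.radians(p["fovy"])/2); z=p["z_map"]
    v,u=np.mgrid[0:480,0:640]
    c=np.stack([(u-p["cx"])/f*z,(v-p["cy"])/f*z,z,np.ones_like(z)],-1)
    if "world_to_cam" in p: T=np.linalg.inv(p["world_to_cam"])
    else:
        s=p["st"]; W=np.eye(4); W[:3,:3]=s["orientation"]; W[:3,3]=s["tool_pos"]; T=W@p["T_tool_cam"]
    w=(c@T.T)[...,:3]; w[z<=0]=np.nan
    return w
def cam(n):
    s=state(); p=read_camera(n); p["st"]=s; return p
def save(p,n): cv2.imwrite(f"pics/{n}.png",p["img"][...,::-1])
E
cat > a.py <<'E'
from h import *
s=state(); print({k:np.round(v,3).tolist() for k,v in s.items()})
ims=[]
for n in ("scene","top"):
    p=cam(n); w=pts(p); ims.append(p["img"].copy())
    for q in ("laths","press","handle","pad","jaw","spool_a"):
        for r in models.masks_of(p,q)[:4]:
            if r["conf"]<.2: continue
            m=r["mask"]; P=w[m]; P=P[~np.isnan(P[:,0])]
            print(n,q,round(r["conf"],2),np.round(r["point"]),m.sum(),np.round(np.median(P,0),3),np.round(np.percentile(P,[2,98],0),3).tolist())
cv2.imwrite("pics/scene.png",ims[0][...,::-1]);cv2.imwrite("pics/top.png",ims[1][...,::-1])
E
python3 a.py
```

```text
{'clock': 0.0, 'qpos': [1.109, 0.131, 1.489, 0.0, 1.523, -0.085], 'dq': [-0.001, -0.001, -0.001, 0.001, 0.001, 0.0], 'joint_efforts': [0.003, -56.94, -50.055, -0.0, 0.015, -0.0], 'tool_pos': [0.221, 0.557, 0.252], 'orientation': [[-0.93, 0.368, -0.001], [0.368, 0.93, -0.002], [0.0, -0.002, -1.0]], 'contact_force': [-0.165, -0.826, -0.09], 'wrist_torque': [-0.022, -0.006, 0.061], 'finger_gap': 0.085}
scene laths 0.94 [378. 202.] 1624 [0.445 0.313 0.041] [[0.367, 0.289, 0.003], [0.507, 0.356, 0.056]]
scene laths 0.88 [238. 250.] 1960 [ 0.367 -0.035  0.046] [[0.288, -0.071, 0.003], [0.425, 0.01, 0.056]]
scene laths 0.66 [328. 174.] 1404 [0.245 0.328 0.039] [[0.171, 0.289, 0.001], [0.308, 0.382, 0.056]]
scene press 0.61 [291. 321.] 13172 [ 0.605 -0.094  0.014] [[0.501, -0.213, 0.007], [0.677, 0.124, 0.11]]
scene press 0.21 [375. 205.] 1670 [0.443 0.312 0.041] [[0.364, 0.289, 0.002], [0.507, 0.356, 0.056]]
scene handle 0.73 [242. 312.] 1387 [ 0.547 -0.139  0.076] [[0.439, -0.171, 0.001], [0.638, -0.086, 0.141]]
scene pad 0.57 [315. 296.] 596 [ 0.581 -0.001  0.033] [[0.529, -0.025, 0.015],
[... 725 characters left out ...]
8]]
top press 0.84 [358. 215.] 9012 [ 0.575 -0.033  0.014] [[0.491, -0.206, 0.005], [0.67, 0.138, 0.081]]
top handle 0.92 [402. 209.] 675 [ 0.562 -0.129  0.076] [[0.5, -0.164, 0.064], [0.636, -0.083, 0.142]]
top pad 0.78 [346. 220.] 293 [0.57  0.004 0.036] [[0.528, -0.028, 0.01], [0.618, 0.016, 0.045]]
top jaw 0.89 [365. 205.] 1103 [ 0.595 -0.049  0.035] [[0.534, -0.205, 0.013], [0.625, 0.013, 0.045]]
top spool_a 0.84 [241. 170.] 632 [0.723 0.251 0.044] [[0.695, 0.22, 0.021], [0.756, 0.284, 0.051]]
top spool_a 0.65 [236. 180.] 58 [0.699 0.261 0.004] [[0.694, 0.235, -0.003], [0.713, 0.285, 0.027]]
top spool_a 0.6 [281. 283.] 663 [0.418 0.167 0.02 ] [[0.388, 0.135, -0.001], [0.45, 0.2, 0.027]]
```

Run:
```python
import cv2
t=cv2.imread("pics/top.png");s=cv2.imread("pics/scene.png")
cv2.imwrite("pics/both.png",cv2.vconcat([cv2.resize(s[140:400,180:500],(400,325)),cv2.resize(t[130:420,160:460],(400,387))])[:,:])
a=cv2.resize(s[150:400,170:490],(400,312));b=cv2.resize(t[130:400,160:480],(400,338))
a=cv2.copyMakeBorder(a,0,26,0,0,0)
cv2.imwrite("pics/both.png",cv2.hconcat([a,b]))
```

```text
(no output)
```

View pics/both.png

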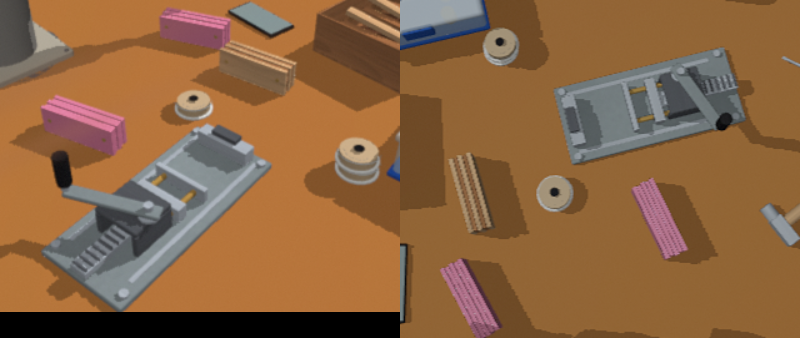

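View pics/top.png

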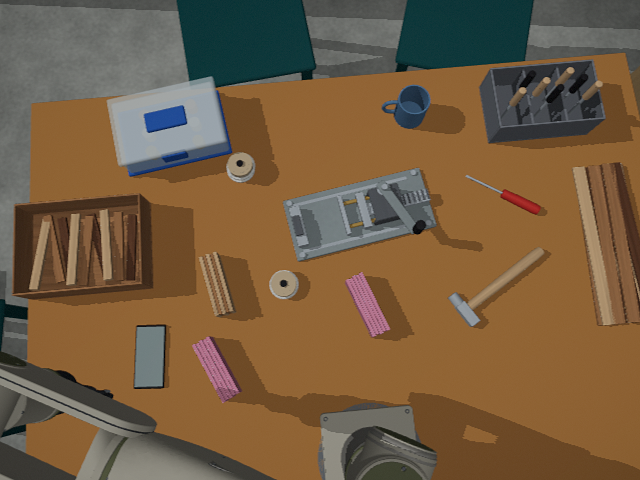

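Pictures: the wanted natural bamboo block is at top (217,284) and scene (378,202). Its look-alikes are the pink blocks at top (214,370) and (367,305). The press is at top (360,215) with its stop at the left end, and the handle at (419,227). Next: precise fits.

```bash
cat > b.py <<'E'
from h import *
def rect(P):
    c,(a,b),t=cv2.minAreaRect(P[:,:2].astype(np.float32))
    if a<b: a,b,t=b,a,t+90
    return np.round(c,4),np.round([a,b],4),round((t+90)%180-90,2)
def prof(p,q,lo,hi,near=None):
    w=pts(p)
    for r in models.masks_of(p,q)[:3]:
        P=w[r["mask"]]; P=P[(P[:,2]>lo)&(P[:,2]<hi)]
        if len(P)<20: continue
        if near is not None and np.hypot(*(np.median(P[:,:2],0)-near))>.06: continue
        print(q,round(r["conf"],2),len(P),rect(P),round(float(np.median(P[:,2])),4))
for n in ("top","scene"):
    p=cam(n); print(n)
    prof(p,"laths",.046,.065,[.435,.322]); prof(p,"press",.006,.02); prof(p,"pad",.033,.045); prof(p,"jaw",.033,.045)
    prof(p,"handle",.132,.15); prof(p,"spool_c",.015,.03,[.42,.165])
    # stop: dense points z .04-.06 near far end
    w=pts(p).reshape(-1,3); m=(w[:,2]>.043)&(w[:,2]<.056)&(w[:,0]>.48)&(w[:,0]<.68)&(w[:,1]>.05)&(w[:,1]<.18)
    print("stop",m.sum(),rect(w[m]))
s=p; im=read_camera("top"); save(im,"t2"); print()
c=im["img"][240:330,180:320]; cv2.imwrite("pics/crop.png",cv2.resize(c,(700,450),interpolation=2)[...,::-1])
E
python3 b.py
```

```text
top
laths 0.75 1119 (array([0.4308, 0.3269]), array([0.1488, 0.0445]), 12.39) 0.0531
press 0.75 5662 (array([ 0.5818, -0.0347]), array([0.3597, 0.1614]), -80.87) 0.0124
pad 0.84 196 (array([ 0.582 , -0.0238]), array([0.1011, 0.0732]), 11.64) 0.0391
jaw 0.9 646 (array([ 0.5901, -0.0997]), array([0.2228, 0.097 ]), -81.36) 0.0386
handle 0.87 85 (array([ 0.5101, -0.1577]), array([0.0223, 0.0209]), -52.53) 0.14
spool_c 0.75 503 (array([0.4195, 0.167 ]), array([0.0643, 0.0603]), 40.06) 0.0209
stop 204 (array([0.5565, 0.1198]), array([0.0968, 0.0247]), 9.56)
scene
laths 0.97 730 (array([0.4314, 0.3246]), array([0.1532, 0.0488]), 11.89) 0.0528
press 0.83 7477 (array([ 0.5816, -0.0372]), array([0.3613, 0.1627]), -80.83) 0.0126
pad 0.7 287 (array([ 0.5782, -0.0113]), array([0.1008, 0.0407]), 8.85) 0.0391
jaw 0.76 891 (array([ 0.5926, -0.1022]), array([0.2247, 0.1003]), -81.14) 0.0384
handle 0.62 115 (array([ 0.5138, -0.1613]), array([0.0195, 0.0194]), 46.85) 0.14
spool_c 0.61 363 (array([0.4244, 0.1657]), array([0.0657, 0.0617]), -47.11) 0.021
stop 202 (array([0.5573, 0.1188]), array([0.0516, 0.0238]), 6.57)
```

View pics/crop.png

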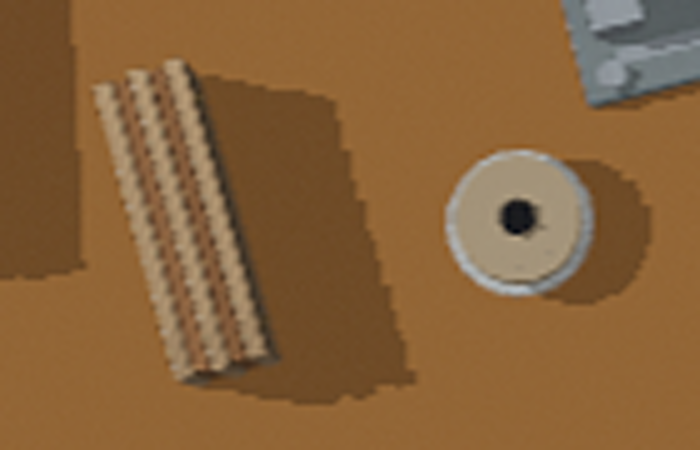

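The crop shows unpainted bamboo, so this is the block: the top face at crop (185,220), clear of spool c at (518,220). The press fit agrees with the handle (pin distance 129 mm, angle 209.4° against 209.2° expected). Now I turn the tool onto the block's cross axis.

```bash
cat >> h.py <<'E'
PC=np.array([.582,-.036]); PA=np.radians(9.1)
def press(x,y): c,s=np.cos(PA),np.sin(PA); return PC+np.array([c*x-s*y,s*x+c*y])
def inpress(P): c,s=np.cos(PA),np.sin(PA); d=P[...,:2]-PC; return np.stack([c*d[...,0]+s*d[...,1],-s*d[...,0]+c*d[...,1]],-1)
def go(x,y,z,yaw=None):
    s=state(); R=np.array(s["orientation"]); d=np.array([x,y,z])-s["tool_pos"]
    print("shift/600mm",np.round(R.T@d/.6,4),"mm",np.round(R.T@d*1e3,1),end=" ")
    a=np.degrees(np.arctan2(R[1,1],R[0,1])); print("tool y yaw",round(a,2), "turn wz/6deg", None if yaw is None else round(-(((yaw-a)+90)%180-90)/6,3), "tilt",np.round(R[:2,2],3),"F",np.round(s["contact_force"],1),"gap",s["finger_gap"],"t",s["clock"])
E
python3 -m handwheel '[[0,0,-0.94,0,0,0,0],[0,0,-0.94,0,0,0,0],[0,0,-0.94,0,0,0,0],[0,0,-0.94,0,0,0,0],[0,0,-0.94,0,0,0,0],[0,0,-0.94,0,0,0,0],[0,0,0,0,0,0,0]]'
python3 -c "
from h import *
go(.431,.326,.2,102.2)"
```

```text
clock: 2.33
tool_pos: [0.2208, 0.5579, 0.2533]
orientation: [[-0.977, -0.212, 0.0], [-0.212, 0.977, -0.0], [-0.0, -0.0, -1.0]]
contact_force: [0.8, 0.6, 0.3]
finger_gap: 0.0855
shift/600mm [-0.2607 -0.4519  0.0888] mm [-156.4 -271.1   53.3] tool y yaw 102.22 turn wz/6deg 0.003 tilt [ 0. -0.] F [0.8 0.6 0.3] gap 0.0854738894799945 t 2.325
```

```bash
python3 -m handwheel '[[0,0,0,-0.0435,-0.0753,0.0148,0],[0,0,0,-0.0435,-0.0753,0.0148,0],[0,0,0,-0.0435,-0.0753,0.0148,0],[0,0,0,-0.0435,-0.0753,0.0148,0],[0,0,0,-0.0435,-0.0753,0.0148,0],[0,0,0,-0.0435,-0.0753,0.0148,0],[0,0,0,0,0,0,0],[0,0,0,0,0,0,0]]'
cat > c.py <<'E'
from h import *
from b2 import rect
p=cam("wrist"); save(p,"w1"); w=pts(p)
for r in models.masks_of(p,"laths")[:3]:
    P=w[r["mask"]]; P=P[(P[:,2]>.046)&(P[:,2]<.065)]
    if len(P)>20: print(round(r["conf"],2),len(P),rect(P),np.median(P[:,2]))
go(.431,.326,.06,102.2)
E
sed -n 2,5p b.py | cat <(echo "from h import *") - > b2.py; python3 c.py
```

```text
clock: 3.32
tool_pos: [0.4312, 0.3264, 0.2001]
orientation: [[-0.978, -0.21, -0.0], [-0.21, 0.978, 0.0], [0.0, 0.0, -1.0]]
contact_force: [0.2, -0.1, 0.2]
finger_gap: 0.0856
0.68 10146 (array([0.4299, 0.3261]), array([0.1496, 0.0441]), 12.53) 0.05332352623063186
0.59 4512 (array([0.2799, 0.3598]), array([0.0455, 0.045 ]), 24.7) 0.05303048757339243
shift/600mm [ 1.00e-04 -2.20e-03  2.34e-01] mm [ 1.000e-01 -1.300e+00  1.404e+02] tool y yaw 102.27 turn wz/6deg 0.012 tilt [0.    0.001] F [-0.7 -0.1  0.3] gap 0.08546107781979011 t 3.425
```

The wrist view confirms the block at (0.430, 0.326), 12.5°, and its size matches. Descend and close.

```bash
python3 -m handwheel '[[0,0,0,0,0,0.08,0],[0,0,0,0,0,0.08,0],[0,0,0,0,0,0.05,0],[0,0,0,0,0,0.023,0],[0,0,0,0,0,0,0],[0,0,0,0,0,0,1],[0,0,0,0,0,0,1],[0,0,0,0,0,0,1],[0,0,0,0,0,0,1],[0,0,0,0,0,0,1],[0,0,0,0,0,0,1],[0,0,0,0,0,0,1]]'
python3 -m handwheel '[[0,0,0,0,0,-0.03,1],[0,0,0,0,0,-0.06,1],[0,0,0,0,0,-0.08,1],[0,0,0,0,0,0,1],[0,0,0,0,0,0,1]]'
python3 -c "
from h import *
print(press(0,.092)); go(*press(0,.092),.17,99.1)"
```

```text
clock: 4.92
tool_pos: [0.4324, 0.3271, 0.062]
orientation: [[-0.977, -0.212, 0.002], [-0.212, 0.977, 0.002], [-0.003, 0.001, -1.0]]
contact_force: [-1.2, 0.2, 6.5]
finger_gap: 0.0426
clock: 5.55
tool_pos: [0.4312, 0.3261, 0.1625]
orientation: [[-0.977, -0.212, 0.0], [-0.212, 0.977, 0.0], [-0.0, 0.0, -1.0]]
contact_force: [0.2, -0.1, -3.1]
finger_gap: 0.0427
[0.56744946 0.05484207]
shift/600mm [-0.1261 -0.49   -0.0125] mm [ -75.6 -294.    -7.5] tool y yaw 102.25 turn wz/6deg 0.524 tilt [0. 0.] F [ 0.2 -0.1 -3.1] gap 0.042721197998603376 t 5.55
```

```bash
python3 -m handwheel '[[0,0,0.52,0,0,0,1],[0,0,0,-0.0158,-0.0612,0,1],[0,0,0,-0.0158,-0.0612,0,1],[0,0,0,-0.0158,-0.0612,0,1],[0,0,0,-0.0158,-0.0612,0,1],[0,0,0,-0.0158,-0.0612,0,1],[0,0,0,-0.0158,-0.0612,0,1],[0,0,0,-0.0158,-0.0612,0,1],[0,0,0,-0.0158,-0.0612,0,1],[0,0,0,0,0,0,1],[0,0,0,0,0,0,1]]'
cat > d.py <<'E'
from h import *
from b2 import rect
p=cam("top"); w=pts(p); 
for r in models.masks_of(p,"pad")[:2]:
    P=w[r["mask"]]; P=P[(P[:,2]>.033)&(P[:,2]<.045)]; q=inpress(P); print("pad",round(r["conf"],2),len(q),np.round(np.percentile(q,[1,50,99],0),3).tolist())
    h=np.histogram(q[:,1],np.arange(-.05,.07,.005)); print(dict(zip(np.round(h[1],3),h[0])))
p=cam("wrist"); save(p,"w2"); w=pts(p)
f=w.reshape(-1,3); q=inpress(f)
for n,lo,hi in (("stop",.045,.055),("jaw/pad",.035,.044)):
    m=(f[:,2]>lo)&(f[:,2]<hi)&(abs(q[:,0])<.055)&(q[:,1]>-.03)&(q[:,1]<.18)
    h=np.histogram(q[m,1],np.arange(-.03,.181,.003)); print(n,[(round(a,3),b) for a,b in zip(h[1],h[0]) if b])
print("bed fit x edges"); m=(f[:,2]>.006)&(f[:,2]<.018); print(m.sum(),rect(f[m]))
go(*press(0,.092),.073,99.1)
E
python3 d.py
```

```text
clock: 6.92
tool_pos: [0.5516, 0.0484, 0.1606]
orientation: [[-0.987, -0.158, -0.003], [-0.158, 0.987, 0.0], [0.003, 0.001, -1.0]]
contact_force: [-0.2, -0.5, -2.5]
finger_gap: 0.0423
pad 0.61 106 [[-0.049, 0.007], [-0.028, 0.041], [0.003, 0.047]]
{np.float64(-0.05): np.int64(0), np.float64(-0.045): np.int64(0), np.float64(-0.04): np.int64(0), np.float64(-0.035): np.int64(0), np.float64(-0.03): np.int64(0), np.float64(-0.025): np.int64(0), np.float64(-0.02): np.int64(0), np.float64(-0.015): np.int64(0), np.float64(-0.01): np.int64(0), np.float64(-0.005): np.int64(0), np.float64(-0.0): np.int64(0), np.float64(0.005): np.int64(3), np.float64(0.01): np.int64(3), np.float64(0.015): np.int64(4), np.float64(0.02): np.int64(3), np.float64(0.025): np.int64(2), np.float64(0.03): np.int64(2), np.float64(0.035): np.int64(25), np.float64(0.04): np.int64(47), np.float64(0.045): np.int64(17), np.float64(0.05): np.int64(0), np.float64(0.055): np.int64(0), np.float64(0.06): np.int64(0)}
stop [(np.float64(-0.03), np.int64(227)), (np.float64(0.147), np.int64(217)), (np.float64(0.15), np.int64(306)), (
[... 639 characters left out ...]
39), np.int64(410)), (np.float64(0.042), np.int64(436)), (np.float64(0.045), np.int64(189)), (np.float64(0.141), np.int64(314)), (np.float64(0.144), np.int64(491)), (np.float64(0.147), np.int64(454)), (np.float64(0.15), np.int64(199)), (np.float64(0.153), np.int64(208)), (np.float64(0.156), np.int64(236)), (np.float64(0.159), np.int64(256)), (np.float64(0.162), np.int64(273)), (np.float64(0.165), np.int64(249)), (np.float64(0.168), np.int64(39))]
bed fit x edges
26283 (array([ 0.5904, -0.0125]), array([0.4887, 0.3721]), -81.21)
shift/600mm [-0.027   0.0052  0.1475] mm [-16.2   3.1  88.5] tool y yaw 99.2 turn wz/6deg 0.016 tilt [-0.001  0.   ] F [ 0.3  0.6 -3.4] gap 0.0418236769537588 t 7.075
```

View pics/w2.png

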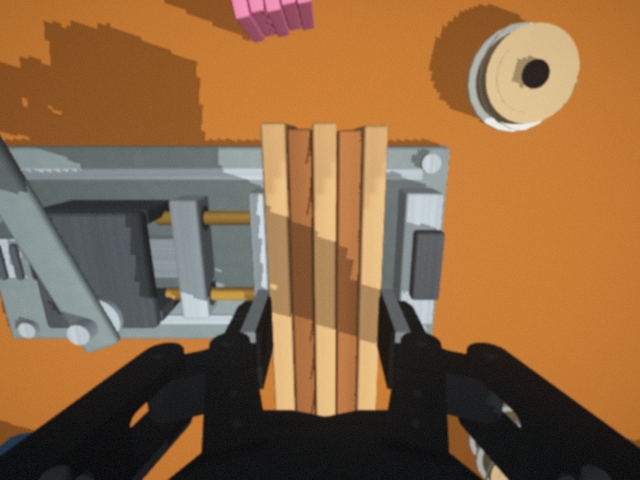

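Pictured: the block is held square over the free bed, with the pad at col 258 and the stop at col 400. Pad face is at about 47 mm and stop face at about 143 mm. The gap minus 44 is about 53 mm, so I expect 5 teeth. Lowering.

```bash
python3 -m handwheel '[[0,0,0,-0.027,0.0052,0.03,1],[0,0,0,0,0,0.05,1],[0,0,0,0,0,0.04,1],[0,0,0,0,0,0.02,1],[0,0,0,0,0,0.0035,1],[0,0,0,0,0,0,1],[0,0,0,0,0,0,1]]'
python3 -c "
from h import *
go(*press(0,.092),.073,99.1)"
```

```text
clock: 7.95
tool_pos: [0.5692, 0.0539, 0.0774]
orientation: [[-0.987, -0.159, 0.002], [-0.159, 0.987, 0.0], [-0.002, -0.0, -1.0]]
contact_force: [0.1, 0.3, -2.7]
finger_gap: 0.0429
shift/600mm [0.0027 0.0019 0.0074] mm [1.6 1.2 4.4] tool y yaw 99.13 turn wz/6deg 0.005 tilt [0.002 0.   ] F [ 0.1  0.3 -2.7] gap 0.04290972251216824 t 7.95
```

```bash
python3 -m handwheel '[[0,0,0,0,0,0.004,1],[0,0,0,0,0,0.002,1],[0,0,0,0,0,0.0017,1],[0,0,0,0,0,0,1],[0,0,0,0,0,0,1]]'
python3 -c "
from h import *
go(*press(0,.092),.0725,99.1)"
```

```text
clock: 8.57
tool_pos: [0.5689, 0.0539, 0.0739]
orientation: [[-0.987, -0.159, 0.001], [-0.159, 0.987, -0.0], [-0.001, -0.0, -1.0]]
contact_force: [-9.3, -0.1, 16.0]
finger_gap: 0.0428
shift/600mm [0.0022 0.0019 0.0024] mm [1.3 1.1 1.4] tool y yaw 99.14 turn wz/6deg 0.006 tilt [ 0.001 -0.   ] F [-9.3 -0.1 16. ] gap 0.04276766565412389 t 8.575
```

```bash
python3 -m handwheel '[[0,0,0,0,0,-0.0015,1],[0,0,0,0,0,0,0.3],[0,0,0,0,0,0,0.3],[0,0,0,0,0,0,0.3],[0,0,0,0,0,0,0.3],[0,0,0,0,0,-0.02,0.3],[0,0,0,0,0,-0.06,0.3],[0,0,0,0,0,-0.08,0.3],[0,0,0,0,0,-0.08,0.3],[0,0,0,0,0,0,0.3]]'
cat > e.py <<'E'
from h import *
from b2 import rect
import sys
p=cam("wrist"); save(p,sys.argv[1]); w=pts(p)
for r in models.masks_of(p,"laths")[:3]:
    P=w[r["mask"]]; P=P[(P[:,2]>.056)&(P[:,2]<.078)]
    if len(P)>500: c=rect(P); print(round(r["conf"],2),len(P),c,"press",np.round(inpress(c[0]),4),np.median(P[:,2]))
f=w.reshape(-1,3); q=inpress(f)
for n,lo,hi,a,b in (("pad",.035,.044,.02,.2),("stop",.045,.055,.12,.2)):
    m=(f[:,2]>lo)&(f[:,2]<hi)&(abs(q[:,0])<.05)&(q[:,1]>a)&(q[:,1]<b); m=m
    h=np.histogram(q[m,1],np.arange(a,b,.003)); print(n,[(round(float(x),3),int(y)) for x,y in zip(h[1],h[0]) if y>20])
E
python3 e.py w3; python3 -c "
from h import *
pin=press(.032,-.066); 
for a in(0,.35,.7): 
    t=PA+np.pi+.35-a; print(a,pin+.13*np.array([np.cos(t),np.sin(t)]))
go(*press(0,.092),.2,99.1)"
```

```text
clock: 9.82
tool_pos: [0.5714, 0.0539, 0.2232]
orientation: [[-0.987, -0.159, 0.01], [-0.159, 0.987, 0.0], [-0.01, -0.002, -1.0]]
contact_force: [-0.1, -0.3, 0.8]
finger_gap: 0.0599
0.74 9635 (array([0.5668, 0.053 ]), array([0.1495, 0.0441]), 9.38) press [-0.0009  0.0903] 0.06531343927629996
pad [(0.035, 284), (0.038, 383), (0.041, 383), (0.044, 274), (0.092, 79), (0.095, 35), (0.14, 97), (0.143, 424), (0.146, 395), (0.149, 216), (0.152, 172), (0.155, 181), (0.158, 177), (0.161, 182), (0.164, 178), (0.167, 81)]
stop [(0.147, 136), (0.15, 218), (0.153, 208), (0.156, 209), (0.159, 205), (0.162, 208), (0.165, 195), (0.168, 38)]
0 [ 0.5105044  -0.15943794]
0.35 [ 0.49567188 -0.1166688 ]
0.7 [ 0.49640406 -0.07140661]
shift/600mm [0.0021 0.0019 0.0297] mm [ 1.3  1.1 17.8] tool y yaw 99.13 turn wz/6deg 0.005 tilt [0.002 0.   ] F [ 0.2 -1.  -1.4] gap 0.059651688783275945 t 9.925
```

The block stands at press (-1, 90) mm, 0.3° from square, released. Now to above the handle.

```bash
python3 -m handwheel '[[0,0,0,0.03,-0.07,0,0.3],[0,0,0,0.03,-0.07,0,0.3],[0,0,0,0.03,-0.07,0,0.3],[0,0,0,0.03,-0.07,0,0.3],[0,0,0,0.038,-0.053,0,0.3],[0,0,0,0,0,0,0.3],[0,0,0,0,0,0,0.3]]'
cat > f.py <<'E'
from h import *
from b2 import rect
import sys
p=cam("wrist"); save(p,sys.argv[1]); w=pts(p).reshape(-1,3)
m=(w[:,2]>.134)&(w[:,2]<.146)&(np.hypot(w[:,0]-.51,w[:,1]+.155)<.05); print(m.sum(), rect(w[m]) if m.sum()>10 else None)
go(.5105,-.1594,.125,99.1)
E
python3 f.py w4
```

```text
clock: 10.8
tool_pos: [0.5059, -0.1579, 0.2153]
orientation: [[-0.987, -0.158, -0.002], [-0.158, 0.987, 0.001], [0.001, 0.001, -1.0]]
contact_force: [-0.1, 0.6, 0.4]
finger_gap: 0.0599
1228 (array([ 0.5086, -0.1598]), array([0.0231, 0.0229]), -50.45)
shift/600mm [-0.0067 -0.0042  0.1509] mm [-4.  -2.5 90.5] tool y yaw 99.15 turn wz/6deg 0.009 tilt [-0.001  0.001] F [ 1.4 -0.2  0.3] gap 0.05961619010670344 t 10.85
```

View pics/w4.png

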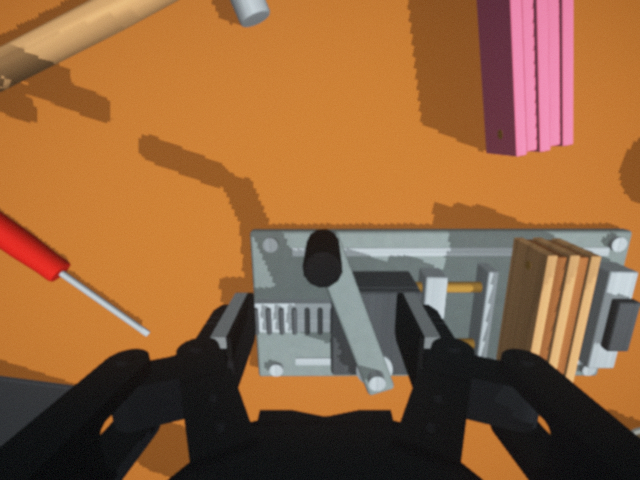

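The handle is at image (322,258), between the open fingers (world 0.509, -0.160), and the block stands upright at (560,300). Straddle it loosely.

```bash
python3 -m handwheel '[[0,0,0,-0.0055,-0.004,0,0.3],[0,0,0,0,0,0.05,0.3],[0,0,0,0,0,0.06,0.3],[0,0,0,0,0,0.04,0.3],[0,0,0,0,0,0,0.6],[0,0,0,0,0,0,0.6],[0,0,0,0,0,0,0.6]]'
python3 -c "
from h import *
go(.5095,-.1597,.125,99.1)"
```

```text
clock: 11.72
tool_pos: [0.5112, -0.1605, 0.1281]
orientation: [[-0.987, -0.159, 0.003], [-0.159, 0.987, -0.001], [-0.002, -0.001, -1.0]]
contact_force: [1.0, 1.1, -0.6]
finger_gap: 0.0345
shift/600mm [0.0026 0.0018 0.0052] mm [1.6 1.1 3.1] tool y yaw 99.15 turn wz/6deg 0.008 tilt [ 0.003 -0.001] F [ 1.   1.1 -0.6] gap 0.034502415323321614 t 11.725
```

```bash
cat > g.py <<'E'
from h import *
s=state(); q=inpress(np.array(s["tool_pos"]))*1e3; g=s["finger_gap"]*1e3; F=np.array(s["contact_force"])
tx,ty=-q[0]+32,q[1]+66   # tool x / y from the pin
yp=ty-(g/2-12)
print("TCP rel pin (-x,y) mm",np.round([tx,ty],1),"lever if pushed",round(float(.35+np.arcsin(np.clip(yp/130,-1,1))),3),"F press x,y,z",np.round([F[0]*np.cos(PA)+F[1]*np.sin(PA),-F[0]*np.sin(PA)+F[1]*np.cos(PA),F[2]],2),"z",round(s["tool_pos"][2],3),"t",s["clock"])
E
python3 g.py; python3 -m handwheel '[[0,0,0,0.0098,0.0367,0,0.6],[0,0,0,0.0033,0.0377,0,0.6],[0,0,0,0,0,0,0.6]]' >/dev/null; python3 g.py
python3 -m handwheel '[[0,0,0,-0.0033,0.0377,0,0.6],[0,0,0,-0.0075,0.03,0,0.6],[0,0,0,0,0,0,0.6],[0,0,0,0,0,0,0.6]]' >/dev/null; python3 g.py
python3 -m handwheel '[[0,0,0,-0.0013,0.004,0,0.6],[0,0,0,0,0,0,0.6],[0,0,0,0,0,0,0.6]]' >/dev/null; python3 g.py
python3 -m handwheel '[[0,0,0,-0.0013,0.004,0,0.6],[0,0,0,0,0,0,0.6],[0,0,0,0,0,0,0.6]]' >/dev/null; python3 g.py
```

```text
TCP rel pin (-x,y) mm [121.6 -45.8] lever if pushed -0.053 F press x,y,z [ 1.2   0.9  -0.57] z 0.128 t 11.725
TCP rel pin (-x,y) mm [130.3  -0.5] lever if pushed 0.306 F press x,y,z [-1.76 -3.51  0.25] z 0.128 t 12.1
TCP rel pin (-x,y) mm [123.6  39.5] lever if pushed 0.62 F press x,y,z [-0.34 -1.93  2.17] z 0.127 t 12.6
TCP rel pin (-x,y) mm [123.  42.] lever if pushed 0.638 F press x,y,z [-0.14 -3.14  2.72] z 0.127 t 12.975
TCP rel pin (-x,y) mm [122.4  44.7] lever if pushed 0.661 F press x,y,z [-1.3  -3.66  3.7 ] z 0.127 t 13.35
```

```bash
python3 -m handwheel '[[0,0,0,-0.001,0.0025,0,0.6],[0,0,0,0,0,0,0.6]]' >/dev/null; python3 g.py;python3 -m handwheel '[[0,0,0,0,0,0,0.6]]' >/dev/null; python3 g.py
python3 -m handwheel '[[0,0,0,-0.001,0.0025,0,0.6],[0,0,0,0,0,0,0.6]]' >/dev/null; python3 g.py
cat > jaw.py <<'E'
from h import *
p=cam("top"); f=pts(p).reshape(-1,3); q=inpress(f)
m=(f[:,2]>.034)&(f[:,2]<.0445)&(abs(q[:,0])<.045)&(q[:,1]>-.03)&(q[:,1]<.13)
y=np.sort(q[m,1]); h=np.histogram(y,np.arange(-.03,.13,.005)); print([(round(float(x),3),int(n)) for x,n in zip(h[1],h[0]) if n>8])
for r in models.masks_of(p,"laths")[:4]:
    P=f.reshape(480,640,3)[r["mask"]]; P=P[P[:,2]>.056]; a=inpress(P)
    if len(P)>100 and abs(np.median(a[:,0]))<.05: print("laths",np.round(np.percentile(a,[1,50,99],0)*1e3,1).tolist(), round(float(np.median(P[:,2])),4))
E
python3 jaw.py
```

```text
TCP rel pin (-x,y) mm [122.   46.3] lever if pushed 0.673 F press x,y,z [-0.84 -4.43  3.45] z 0.126 t 13.6
TCP rel pin (-x,y) mm [122.   46.2] lever if pushed 0.672 F press x,y,z [-0.77 -4.36  3.42] z 0.126 t 13.725
TCP rel pin (-x,y) mm [121.5  47.8] lever if pushed 0.686 F press x,y,z [-2.34 -4.76  3.51] z 0.126 t 13.975
[(-0.005, 21), (0.0, 39), (0.005, 52), (0.01, 57), (0.015, 28), (0.05, 47), (0.055, 67), (0.06, 22), (0.11, 9)]
laths [[-72.6, 70.0], [-3.4, 92.0], [70.5, 113.4]] 0.065
```

Free stroke baseline: about 4.4 N at 0.67 rad. The jaw advanced one tooth (pad 41→53 mm). Return, then stroke 2.

```bash
python3 -m handwheel '[[0,0,0,0.0121,-0.043,0,0.6],[0,0,0,0.0033,-0.0377,0,0.6],[0,0,0,-0.0033,-0.0377,0,0.6],[0,0,0,-0.0098,-0.0367,0,0.6],[0,0,0,0,0,0,0.6],[0,0,0,0,0,0,0.6]]' >/dev/null; python3 g.py
python3 -m handwheel '[[0,0,0,0.0098,0.0367,0,0.6],[0,0,0,0.0033,0.0377,0,0.6],[0,0,0,-0.0033,0.0377,0,0.6],[0,0,0,-0.0075,0.03,0,0.6],[0,0,0,-0.0026,0.008,0,0.6],[0,0,0,-0.001,0.0025,0,0.6],[0,0,0,0,0,0,0.6]]' >/dev/null; python3 g.py
python3 -m handwheel '[[0,0,0,0,0,0,0.6]]' >/dev/null; python3 g.py; python3 -m handwheel '[[0,0,0,0,0,0,0.6]]' >/dev/null; python3 g.py; python3 jaw.py
```

```text
TCP rel pin (-x,y) mm [122.9 -44.8] lever if pushed -0.044 F press x,y,z [-0.53 -0.96  0.69] z 0.126 t 14.825
TCP rel pin (-x,y) mm [122.1  46. ] lever if pushed 0.67 F press x,y,z [-2.89 -3.51 -1.38] z 0.126 t 15.7
TCP rel pin (-x,y) mm [122.1  45.8] lever if pushed 0.668 F press x,y,z [-3.1  -3.64 -1.4 ] z 0.126 t 15.825
TCP rel pin (-x,y) mm [122.1  45.9] lever if pushed 0.671 F press x,y,z [-1.98 -3.44 -1.27] z 0.126 t 15.95
[(0.005, 26), (0.01, 58), (0.015, 65), (0.02, 66), (0.025, 50), (0.06, 32), (0.065, 66)]
laths [[-72.8, 72.9], [-0.8, 94.6], [72.8, 116.3]] 0.065
```

Tooth 2 moved; the pad has reached the block. Stroke 3.

```bash
python3 -m handwheel '[[0,0,0,0.0111,-0.0405,0,0.6],[0,0,0,0.0033,-0.0377,0,0.6],[0,0,0,-0.0033,-0.0377,0,0.6],[0,0,0,-0.0098,-0.0367,0,0.6],[0,0,0,0,0,0,0.6],[0,0,0,0,0,0,0.6]]' >/dev/null; python3 g.py
python3 -m handwheel '[[0,0,0,0.0098,0.0367,0,0.6],[0,0,0,0.0033,0.0377,0,0.6],[0,0,0,-0.0033,0.0377,0,0.6],[0,0,0,-0.0075,0.03,0,0.6],[0,0,0,-0.0026,0.008,0,0.6],[0,0,0,-0.001,0.0025,0,0.6],[0,0,0,0,0,0,0.6]]' >/dev/null; python3 g.py
python3 -m handwheel '[[0,0,0,0,0,0,0.6]]' >/dev/null; python3 g.py; python3 -m handwheel '[[0,0,0,0,0,0,0.6]]' >/dev/null; python3 g.py; python3 jaw.py
```

```text
TCP rel pin (-x,y) mm [122.6 -45.1] lever if pushed -0.047 F press x,y,z [-0.71  0.12 -0.2 ] z 0.126 t 16.8
TCP rel pin (-x,y) mm [122.1  45.9] lever if pushed 0.67 F press x,y,z [-2.51 -3.37 -1.04] z 0.126 t 17.675
TCP rel pin (-x,y) mm [122.2  45.8] lever if pushed 0.67 F press x,y,z [-3.06 -3.49 -1.27] z 0.126 t 17.8
TCP rel pin (-x,y) mm [122.1  45.9] lever if pushed 0.67 F press x,y,z [-3.06 -4.36 -0.62] z 0.126 t 17.925
[(-0.005, 13), (0.02, 60), (0.025, 70), (0.03, 66), (0.035, 69), (0.04, 18), (0.07, 9), (0.075, 69), (0.08, 29)]
laths [[-72.0, 85.3], [-0.0, 107.0], [72.7, 128.2]] 0.0651
```

```bash
python3 -m handwheel '[[0,0,0,0.0111,-0.0405,0,0.6],[0,0,0,0.0033,-0.0377,0,0.6],[0,0,0,-0.0033,-0.0377,0,0.6],[0,0,0,-0.0098,-0.0367,0,0.6],[0,0,0,0,0,0,0.6],[0,0,0,0,0,0,0.6]]' >/dev/null; python3 g.py
python3 -m handwheel '[[0,0,0,0.0098,0.0367,0,0.6],[0,0,0,0.0033,0.0377,0,0.6],[0,0,0,-0.0033,0.0377,0,0.6],[0,0,0,-0.0075,0.03,0,0.6],[0,0,0,-0.0026,0.008,0,0.6],[0,0,0,-0.001,0.0025,0,0.6],[0,0,0,0,0,0,0.6]]' >/dev/null; python3 g.py
python3 -m handwheel '[[0,0,0,0,0,0,0.6]]' >/dev/null; python3 g.py; python3 -m handwheel '[[0,0,0,0,0,0,0.6]]' >/dev/null; python3 g.py; python3 jaw.py
```

```text
TCP rel pin (-x,y) mm [122.6 -45. ] lever if pushed -0.045 F press x,y,z [-0.35  0.05  0.87] z 0.126 t 18.775
TCP rel pin (-x,y) mm [122.2  45.9] lever if pushed 0.669 F press x,y,z [-2.72 -3.22 -0.17] z 0.126 t 19.65
TCP rel pin (-x,y) mm [122.2  45.8] lever if pushed 0.669 F press x,y,z [-2.78 -3.84 -0.61] z 0.126 t 19.775
TCP rel pin (-x,y) mm [122.1  45.9] lever if pushed 0.67 F press x,y,z [-2.74 -3.54 -1.47] z 0.126 t 19.9
[(-0.005, 14), (0.005, 9), (0.01, 9), (0.03, 37), (0.035, 65), (0.04, 68), (0.045, 68), (0.05, 37), (0.085, 49), (0.09, 64)]
laths [[-72.4, 97.2], [-1.6, 118.6], [72.5, 140.1]] 0.0648
```

Still free (about 3.5 N); the block's far face is at about 140 mm, near the stop. Stroke 5.

```bash
python3 -m handwheel '[[0,0,0,0.0111,-0.0405,0,0.6],[0,0,0,0.0033,-0.0377,0,0.6],[0,0,0,-0.0033,-0.0377,0,0.6],[0,0,0,-0.0098,-0.0367,0,0.6],[0,0,0,0,0,0,0.6],[0,0,0,0,0,0,0.6]]' >/dev/null; python3 g.py
python3 -m handwheel '[[0,0,0,0.0098,0.0367,0,0.6],[0,0,0,0.0033,0.0377,0,0.6],[0,0,0,-0.0033,0.0377,0,0.6],[0,0,0,-0.0075,0.03,0,0.6],[0,0,0,-0.0026,0.008,0,0.6],[0,0,0,-0.001,0.0025,0,0.6],[0,0,0,0,0,0,0.6]]' >/dev/null; python3 g.py
python3 -m handwheel '[[0,0,0,0,0,0,0.6]]' >/dev/null; python3 g.py; python3 -m handwheel '[[0,0,0,0,0,0,0.6]]' >/dev/null; python3 g.py; python3 jaw.py
```

```text
TCP rel pin (-x,y) mm [122.6 -45. ] lever if pushed -0.046 F press x,y,z [ 1.12  0.12 -0.55] z 0.126 t 20.75
TCP rel pin (-x,y) mm [123.   46.2] lever if pushed 0.674 F press x,y,z [-4.22 -6.45 -0.18] z 0.126 t 21.625
TCP rel pin (-x,y) mm [123.   46.1] lever if pushed 0.671 F press x,y,z [-4.39 -5.38  0.69] z 0.126 t 21.75
TCP rel pin (-x,y) mm [123.  46.] lever if pushed 0.671 F press x,y,z [-5.57 -5.49  1.05] z 0.126 t 21.875
[(-0.005, 13), (0.005, 13), (0.015, 9), (0.02, 14), (0.03, 9), (0.035, 11), (0.04, 28), (0.045, 70), (0.05, 63), (0.055, 64), (0.06, 49), (0.09, 58), (0.095, 38)]
laths [[-72.1, 100.9], [-1.5, 122.2], [72.1, 143.8]] 0.065
```

Clearly heavier: tangential force is about 7.0 N against 4.2 N before. The jaw advanced a full tooth while the pad moved only about 4 mm, so it's gripped at roughly 16 N. Return the lever, open, rise clear.

```bash
python3 -m handwheel '[[0,0,0,0.0111,-0.0405,0,0.6],[0,0,0,0.0033,-0.0377,0,0.6],[0,0,0,-0.0033,-0.0377,0,0.6],[0,0,0,-0.0098,-0.0367,0,0.6],[0,0,0,0,0,0,0.6],[0,0,0,0,0,0,0.3],[0,0,0,0,0,0,0.3],[0,0,0,0,0,0,0.3]]' >/dev/null; python3 g.py
python3 -m handwheel '[[0,0,0,0,0,-0.03,0.3],[0,0,0,0,0,-0.08,0.3],[0,0,0,0,0,-0.06,0.3],[0,0,0,0,0,0,0.3],[0,0,0,0,0,0,0.3],[0,0,0,0,0,0,0.3]]' >/dev/null; python3 g.py
python3 jaw.py; python3 f.py w9; python3 e.py w10
```

```text
TCP rel pin (-x,y) mm [122.7 -44.7] lever if pushed -0.152 F press x,y,z [0.3  0.63 0.04] z 0.126 t 22.975
TCP rel pin (-x,y) mm [123.3 -44.9] lever if pushed -0.155 F press x,y,z [ 0.75 -0.7   0.29] z 0.227 t 23.725
[(-0.03, 16), (-0.02, 15), (-0.01, 13), (0.005, 15), (0.015, 17), (0.04, 62), (0.045, 66), (0.05, 64), (0.055, 70), (0.06, 12), (0.09, 61), (0.095, 44)]
laths [[-72.0, 100.8], [-1.4, 122.3], [72.1, 144.1]] 0.0649
1117 (array([ 0.5085, -0.1598]), array([0.0231, 0.0229]), -73.98)
shift/600mm [-0.0021  0.0006  0.1705] mm [ -1.3   0.4 102.3] tool y yaw 99.13 turn wz/6deg 0.005 tilt [-0.002  0.001] F [-0.9 -0.7 -0.2] gap 0.05958413899241673 t 23.875
0.93 7723 (array([0.5613, 0.0826]), array([0.1496, 0.0469]), 8.91) press [-0.0017  0.1204] 0.0646693370292481
pad [(0.038, 398), (0.041, 266), (0.044, 277), (0.047, 274), (0.05, 261), (0.053, 276), (0.056, 183), (0.086, 203), (0.089, 385), (0.092, 274), (0.095, 243), (0.098, 348), (0.164, 93), (0.167, 37)]
stop [(0.156, 148), (0.159, 161), (0.162, 173), (0.165, 127)]
```

View pics/w10.png

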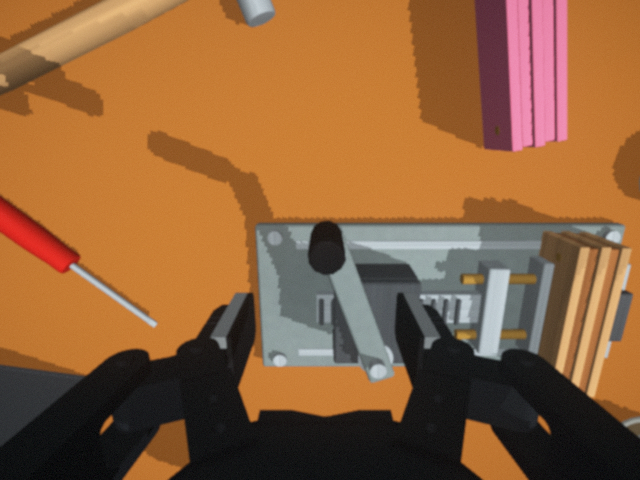

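The picture shows the block upright between pad (col 540) and stop (col 620), and the handle back at rest (326,248). The jaw held its tooth, and the springs are about 8 mm shorter. Nothing is touched. Handing in.

```bash
python3 -c "
from h import *
print(arm.job_done())"
```

```text
the job is handed in; nothing more can be done
None
```

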